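# Slide the locked plate carriage home

## Task

Slide the plate reader's carriage, with its microplate, fully home to the end stop under the hood: press the orange locking button on the carriage down, keep it held down while you push the carriage along all the way to its stop, then let go so that the button springs back up and locks, and move clear. Only touch and push: leave the microplate seated in its carriage and do not disturb the bottle, the jar or the tip box.

Things in the scene. Friction and masses are not known exactly. Their poses are not given: they have to be found in the camera images.
- reader: White bench-top plate reader, fixed to the table: bed 130 mm wide (its own x), 390 mm long (its own y, -185 to +205 mm), 30 mm high, and a blue-roofed hood over its +y end (y from +45 mm, 107 mm high). Origin: table level, mid-width; z up. The carriage and its button are parts of it; the carriage slides along the reader's own +y, into the hood.
- button_top (a point): Centre of the top face of the orange locking button, which rides on the carriage and moves down as it is pressed. 40 mm (reader's x) by 32 mm (reader's y); its top is 64 mm above the table when up, 12 mm above the black handle block (70 mm by 44 mm) around it. Axes as the reader's.
- wall_top (a point): Middle of the top edge of the black upright thumb wall, fixed to the carriage across the slide at the hood side of the button: 70 mm wide, 8 mm thick, top 85 mm above the table, near face 20 mm from the button's centre along the reader's +y. Fingertips pressing the button can push against it. Axes as the reader's.
- release (a joint): Locking button's travel in m: 0 up, 0.009 fully down. Spring: about 1.5 N to start, 5 N fully down. Up, it locks the carriage to a rack with a notch every 13 mm (1 mm of play); the carriage is free only while the button is down more than 0.0055.
- carriage (a joint): Carriage travel in m along the reader's +y: 0 at the start (out, locked), 0.130 at the end stop (home), where the button can spring up into the last notch. Sliding friction about 2 N.
- nest (a point): Centre of the floor of the carriage's nest, in which the microplate sits; 98 mm along the reader's +y from the button's centre, 38 mm above the table. The nest's rim is 8 mm high. Axes as the reader's.
- plate_mid (a point): Centre (half-way up) of the loose microplate, 85.5 mm by 127.8 mm (along the slide), 14 mm high, about 0.07 kg; it lies in the nest, this point 7 mm above the nest's floor.
- bottle_mid (a point): Centre (half-way up) of an amber bottle with a white cap, 48 mm across, 85 mm high, standing on the table beside the reader on the robot's side. Leave alone.
- jar_mid (a point): Centre (half-way up) of a white jar with a green lid, 44 mm across, 50 mm high, standing beside the reader on its far side. Leave alone.
- tipbox_mid (a point): Centre (half-way up) of a blue tip box with a clear lid, 77 mm by 112 mm, 58 mm high, on the table beside the hood on the far side. Leave alone.
Mind the look-alikes: they are no part of the job. There is more than one size of the part that bears plate_mid; the job needs the smallest.

How it is judged:
On the way, in this order (a step that is already met when the one before it is completed fails the run):
1. the button is pressed down by the fingers while the carriage is still at its start (value of joint release above 0.0045 m and contact force between the fingers and reader above 0.5 N and value of joint carriage below 0.006 m).
2. the carriage has reached its end stop with the button still held down (value of joint carriage above 0.1275 m and value of joint release above 0.004 m and contact force between the fingers and reader above 0.3 N), for 0.1 s.
At the end, for the whole second after the job is handed in: The carriage is at its end stop (within 2.5 mm), at rest; the button is up again (within 2 mm); the microplate sits flat in its nest (within 5 mm sideways, 3 mm in height); bottle, jar and tip box are within 20 mm of where they stood; the robot touches nothing (value of joint carriage above 0.1275 m and value of joint release below 0.002 m and velocity of joint carriage between -0.005 and 0.005 m/s and x of plate_mid in the frame of nest between -0.005 and 0.005 m and y of plate_mid in the frame of nest between -0.005 and 0.005 m and z of plate_mid in the frame of nest below 0.01 m and angle between the z axis of plate_mid and the z axis of nest, either way round below 0.06 rad and distance of each of bottle_mid, jar_mid, tipbox_mid from where it was at the start of the episode below 0.02 m).
It fails at once if the button was let up part of the way along (value of joint carriage between 0.005 and 0.125 m and value of joint release below 0.003 m).
It fails at once if the microplate was lifted out of its nest (z of plate_mid in the frame of nest above 0.014 m).
It fails at once if a bystander (bottle, jar, tip box) was moved, lifted or knocked over (distance of any of bottle_mid, jar_mid, tipbox_mid from where it was at the start of the episode above 0.02 m).
It also fails if it takes over 38 s, if anything falls off the work surface, if the arm or the gripper's body presses on something with over 40 N, if the wrist force passes 120 N, or if a joint passes its speed limit or range.

## Robot

A 6-joint arm with a two-finger parallel gripper is mounted at the origin on the work surface. World frame = base frame: x ahead of the robot, y to its left, z up, the work surface at z = 0. Lengths are in m, angles in rad, forces in N, time in s.
With the tool pointing down it reaches from about 0.25 to 0.8 m from the base axis. Payload 3.9 kg.
Tool frame: the origin (TCP) lies between the finger pads; the fingertips stand r.tip_extent ahead of it and the grasp point (between the pads) lies 6 mm ahead of it (r.tip_extent is the distance from the TCP to the fingertips, in m); z points along the fingers, y is the line along which they close (so a half turn about z gives the same grasp; the last joint's range is limited). The gripper opens to 85 mm and grips with 20 to 120 N. Pads are 22 mm wide; open, the fingers measure 114 mm over their backs; the gripper's body (76 mm by 85 mm) begins 54 mm behind the grasp point. The pads swing forward as they close: fully open they stand 13 mm farther back than shut.
Start: joints at [-1.252, 0.26, -0.138, 1.173, 0, 1.571], TCP at [0.165, -0.499, 0.256] pointing down, gripper open.
Joint ranges: [-2.78, 2.78], [-0.83, 1.72], [-1.28, 1.37], [-1.9, 2.12], [-1.57, 1.48], [-3.14, 3.14]. Speed limits (rad/s): [2.57, 2.57, 3.14, 3.14, 3.14, 3.14].

## Interface

Orientations are given as a unit quaternion [x, y, z, w].
In Python, from bench import status, read_camera, r gives the robot as it stands. The module is installed in compiled form; this text tells all that it offers.
- The arm moves only by the tool move_arm, never from a script. Its argument "steps" is a list of rows, each a list of 7 numbers: the shift along the tool's x, y, z in m, then the turn, a rotation vector about the tool's x, y, z in rad, then the finger opening in m, from 0 to 0.0854. In form: [[tx, ty, tz, ax, ay, az, fingers], ...]. A call has 1 to 20 rows; each row shifts and turns the commanded pose from where the row before left it, along the tool's axes as they then stand; what a row does not reach is not made up. A row lasts 1/8 s, in which the tool goes at most 62.5 mm and 10.7 degrees, less where a joint would pass 70% of its speed; a pose out of reach is approached as far as the arm can. A call is refused whole if a number of a shift passes 0.0625 or a number of a turn 0.188, either way. A call with a gripper value outside its range is refused whole. The fingers move at their own pace and stop on an object; "force" is the grip in N (left out, the last holds). Time passes only in rows, so rows that do not move let the fingers close. It gives the time, the measured TCP pose, the force, the opening and the grip force at its end, in the units of the state.
- status.sense(): the state, without advancing time (a new reading comes with each control period).
- read_camera(name): name is "side" or "top" or "wrist"; returns a dict with "pixels" (420x560x3 uint8, red, green, blue), "fx", "fy", "cx", "cy" (pixels), "cam_to_world" (4x4, takes a point from camera to world coordinates). Camera axes: x right, y down, z forward; pixel columns grow to the right and rows downward; lengths in m; the calibration is good to about 2 mm. A picture is of the moment at which its call begins. There is no depth.
- r.finish_job(): hands the job in; it is judged then, once.
The state is a dict: "clock": time; "joint_pos": joint angles; "qd": joint speeds; "effort": joint torques, N m; "eef_pos": TCP position; "tool_rot": TCP orientation; "wrist_force": force on the tool from outside, world axes, zero at the start; "ft_torque": the same for the moment, N m; "finger_gap": opening from 0.0 (shut) to 1.0 (fully open); "grasp_force": force on a finger pad.
Only numpy, scipy, OpenCV 4.12 (cv2) and the standard library are available. Lean on these libraries where they do the work, as an engineer would, in place of code of your own. Each camera call takes 0.05 s, during which the arm holds its last target. There are 200 camera calls.

## Working session

There is one attempt and no reset: what is moved stays moved. The work goes in short steps, Python scripts to look and compute and a tool call to move; the robot and the scene stay as the last step left them, time stands still between calls to the robot, and variables do not carry over. Pictures are saved under pics/ and viewed, at most 10 in all, crops included, and the job is handed in when it is done.

Besides the shell and the picture viewer there is one more tool, called after "Call:" by a JSON object that holds its "name" and its "arguments", one argument or row to a line. move_arm: Moves the arm, as the interface text tells. Its arguments: {"type":"object","properties":{"steps":{"type":"array"},"force":{"type":"number"}},"required":["steps"]}

```bash
mkdir -p pics; python3 - <<'E'
from bench import status, read_camera, r
import cv2,numpy as np,pickle
d={}
for n in("top","side"):
    c=read_camera(n);d[n]=c
    cv2.imwrite(f"pics/{n}0.png",cv2.resize(c["pixels"][:,:,::-1],(784,588),interpolation=cv2.INTER_CUBIC))
    print(n,c["fx"],c["fy"],c["cx"],c["cy"],np.round(c["cam_to_world"],3).tolist())
pickle.dump(d,open("d.pkl","wb"))
s=status.sense();print(s,r.tip_extent)
E
```

```text
top 422.6583929204717 422.6583929204717 273.78369549146294 205.59799674877956 [[-0.012, -0.989, 0.144, 0.42], [-1.0, 0.011, -0.006, 0.043], [0.004, -0.144, -0.99, 1.063], [0.0, 0.0, 0.0, 1.0]]
side 383.19592572696365 383.19592572696365 275.99259361086985 208.15892332080242 [[0.989, -0.101, 0.111, 0.479], [-0.149, -0.552, 0.82, -0.525], [-0.021, -0.828, -0.561, 0.467], [0.0, 0.0, 0.0, 1.0]]
{'clock': 0.1, 'joint_pos': array([-1.25202875e+00,  2.60646453e-01, -1.39256931e-01,  1.17267433e+00,
       -1.93293447e-05,  1.57080439e+00]), 'qd': array([ 0.00034814, -0.00184547,  0.00302939, -0.00014129,  0.00068543,
       -0.00098928]), 'effort': array([ 1.36963831e-04, -4.06507874e+01,  2.54527313e+01,  1.01144443e-02,
        4.72619558e-05, -4.37399365e-06]), 'eef_pos': array([ 0.16435071, -0.49801718,  0.25552695]), 'tool_rot': array([ 9.87325516e-01,  1.58705802e-01, -1.50907402e-04, -8.77868914e-04]), 'wrist_force': array([ 0.00709558,  0.27128564, -0.9668393 ]), 'ft_torque': array([-0.03048143,  0.01188667,  0.00352685]), 'grasp_force': 0.0, 'finger_gap': 0.9998436995692173} 0.025
```

View pics/top0.png

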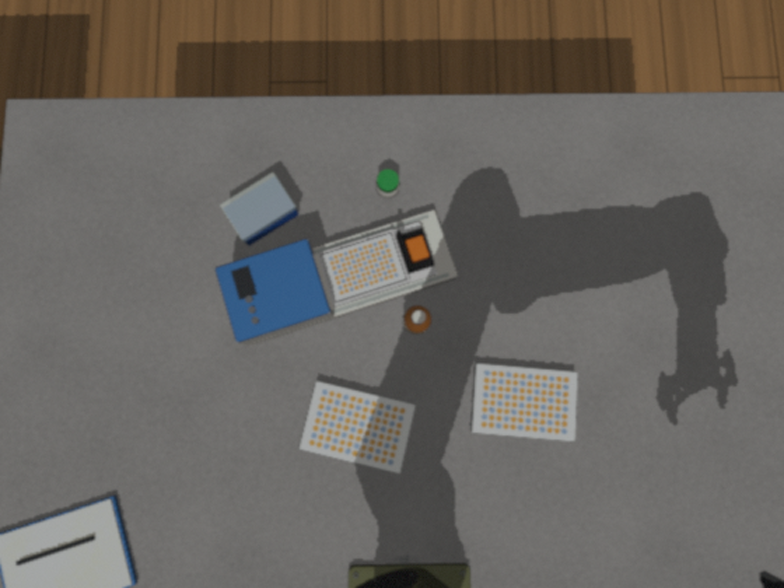

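View pics/side0.png

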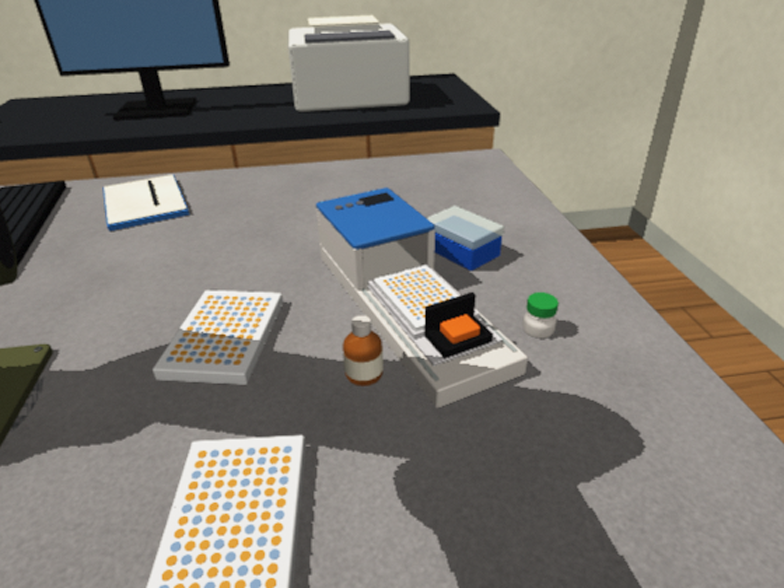

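The top view shows three plates: one in the nest at (363,267), and two loose larger ones at (357,427) and (525,402). The smallest, in the carriage, fits plate_mid. The orange button is at (417,248) in top and (460,328) in side. I'll confirm in an enlarged crop.

```bash
python3 - <<'E'
import cv2,numpy as np,pickle
d=pickle.load(open("d.pkl","rb"))
a=d["top"]["pixels"][140:250,150:335,::-1]; b=d["side"]["pixels"][180:290,250:385,::-1]
A=cv2.resize(a,None,fx=4.3,fy=4.3,interpolation=cv2.INTER_CUBIC)
cv2.imwrite("pics/c1.png",A)
def ray(n,u,v,z):
    c=d[n];T=c["cam_to_world"];q=T[:3,:3]@[(u-c["cx"])/c["fx"],(v-c["cy"])/c["fy"],1]
    return T[:3,3]+q*(z-T[2,3])/q[2]
for n in("top","side"):
    h=cv2.cvtColor(d[n]["pixels"],cv2.COLOR_RGB2HSV)
    m=cv2.inRange(h,(5,200,180),(15,255,255))
    k,l,s,ce=cv2.connectedComponentsWithStats(m)
    for i in range(1,k):
        if s[i,4]>40: print(n,s[i],ce[i],ray(n,*ce[i],.064))
# roof edges in top
h=cv2.cvtColor(d["top"]["pixels"],cv2.COLOR_RGB2HSV)
m=cv2.inRange(h,(100,150,80),(115,255,255));m[:,:150]=0;m[:168]=0
k,l,s,ce=cv2.connectedComponentsWithStats(m)
i=1+np.argmax(s[1:,4]);P=np.argwhere(l==i)[:,::-1]
box=cv2.boxPoints(cv2.minAreaRect(P.astype(np.float32)));print(s[i])
for p in box: print(p,ray("top",*p,.107))
E
```

```text
side [315 225  27  16 267] [327.85393258 232.60674157] [ 0.63490548 -0.02522358  0.064     ]
[ 155  172   79   71 3177]
[153.30585 191.67543] [0.59460093 0.31356253 0.107     ]
[218.39777 170.96437] [0.6416004  0.16462656 0.107     ]
[234.73547 222.31145] [0.52183651 0.12667504 0.107     ]
[169.64355 243.0225 ] [0.47657024 0.2733268  0.107     ]
```

View pics/c1.png

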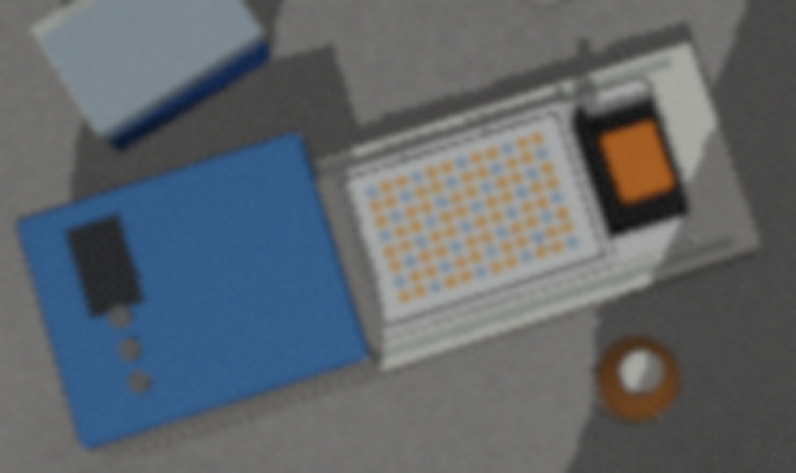

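The crop confirms it: the 96-spot plate at (475,220) sits in the carriage, with the orange button at (637,161) on the black block beside the hood-side wall. Now the direction and centre.

```bash
cat > h.py <<'E'
import numpy as np,pickle
d=pickle.load(open("d.pkl","rb"))
def ray(n,u,v,z):
    c=d[n];T=c["cam_to_world"];q=T[:3,:3]@[(u-c["cx"])/c["fx"],(v-c["cy"])/c["fy"],1]
    return (T[:3,3]+q*(z-T[2,3])/q[2])
E
python3 - <<'E'
from h import *
C=lambda u,v,z:ray("top",150+u/4.3-.4,140+v/4.3-.4,z)[:2]
an=lambda a,b:(round(float(np.degrees(np.arctan2(*((b-a)*[-1,1])))),1),round(float(np.linalg.norm(b-a)),3))
R=[C(*p,.107) for p in((300,132),(20,218),(368,355),(88,448))]
print(an(R[0],R[1]),an(R[2],R[3]))
E=[C(688,45,.03),C(757,245,.03)]; v=E[0]-E[1]; print("end",np.degrees(np.arctan2(v[1],v[0])),np.linalg.norm(v))
v=R[0]-R[2];print("roof",np.degrees(np.arctan2(v[1],v[0])),np.linalg.norm(v))
m=sum(E)/2;print("endmid",m,"hood front mid",(R[0]+R[2])/2, an(m,(R[0]+R[2])/2))
print("button top cam",C(637,161,.064),"side",ray("side",327.85,232.6,.064))
E
```

```text
(16.9, 0.156) (17.9, 0.154)
end 17.218841561391375 0.12481744286338121
roof 16.890075973773676 0.1264324799585151
endmid [ 0.65121633 -0.07335393] hood front mid [0.58266447 0.14402921] (17.5, 0.228)
button top cam [ 0.63448901 -0.02140668] side [ 0.63490374 -0.02520424  0.064     ]
```

Call:
{"name": "move_arm", "arguments": {
  "steps": [
    [0,0,0,0,0,0.0175,0],
    [0.037,-0.0198,0,0,0,0,0],
    [0.037,-0.0198,0,0,0,0,0],
    [0.037,-0.0198,0,0,0,0,0],
    [0.037,-0.0198,0,0,0,0,0],
    [0.037,-0.0198,0,0,0,0,0],
    [0.037,-0.0198,0,0,0,0,0],
    [0.037,-0.0198,0,0,0,0,0],
    [0.037,-0.0198,0,0,0,0,0],
    [0.037,-0.0198,0,0,0,0,0],
    [0.037,-0.0198,0,0,0,0,0],
    [0.037,-0.0198,0,0,0,0,0],
    [0.037,-0.0198,0,0,0,0,0],
    [0.037,-0.0198,0,0,0,0,0],
    [0.037,-0.0198,0,0,0,0,0],
    [0.037,-0.0198,0,0,0,0,0],
    [0.037,-0.0198,0,0,0,0,0],
    [0,0,0,0,0,0,0]
  ]
}}

```text
clock: 2.35
eef_pos: [0.6375, -0.0181, 0.2552]
tool_rot: [0.988, 0.151, 0.0, -0.0]
wrist_force: [-0.8, 0.8, -0.4]
finger_gap: -0.001
grasp_force: 0.0
```

Call:
{"name": "move_arm", "arguments": {
  "steps": [
    [-0.004,0.001,0.03,0,0,0,0],
    [0,0,0.04,0,0,0,0],
    [0,0,0.04,0,0,0,0],
    [0,0,0.02,0,0,0,0],
    [0,0,0,0,0,0,0]
  ]
}}

```text
clock: 2.98
eef_pos: [0.6299, -0.0232, 0.1244]
tool_rot: [0.989, 0.149, -0.003, -0.0]
wrist_force: [-0.2, 0.2, 0.2]
finger_gap: -0.002
grasp_force: 0.0
```

```bash
python3 - <<'E'
from bench import read_camera
import cv2,numpy as np
a=read_camera("side")["pixels"][160:300,240:400,::-1];b=read_camera("wrist")["pixels"][:,:,::-1]
A=cv2.resize(a,(400,350),interpolation=cv2.INTER_CUBIC);B=cv2.resize(b,(400,350),interpolation=cv2.INTER_AREA)
cv2.imwrite("pics/n1.png",np.hstack([A,B]))
E
```

```text
(no output)
```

View pics/n1.png

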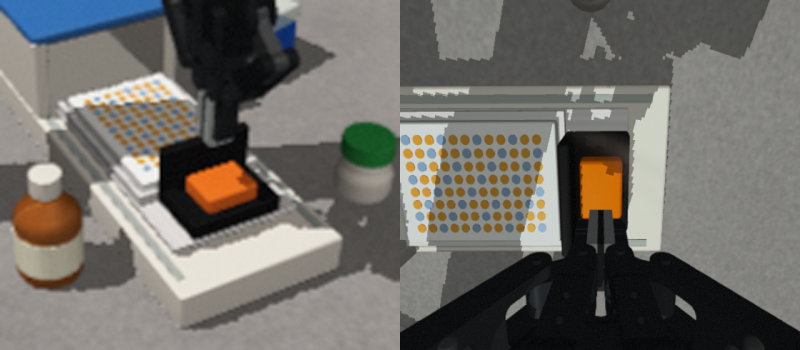

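Call:
{"name": "move_arm", "arguments": {
  "steps": [
    [0.004,-0.002,0.01,0,0,0,0],
    [0,0,0.01,0,0,0,0],
    [0,0,0.01,0,0,0,0],
    [0,0,0,0,0,0,0]
  ]
}}

```text
clock: 3.58
eef_pos: [0.6345, -0.0193, 0.0949]
tool_rot: [0.989, 0.15, -0.001, -0.0]
wrist_force: [-0.6, -0.1, 0.5]
finger_gap: -0.0
grasp_force: 0.0
```

Call:
{"name": "move_arm", "arguments": {
  "steps": [
    [0,0,0.004,0,0,0,0],
    [0,0,0.004,0,0,0,0],
    [0,0,0,0,0,0,0]
  ]
}}

```text
clock: 3.95
eef_pos: [0.6358, -0.0194, 0.0884]
tool_rot: [0.989, 0.15, 0.0, 0.0]
wrist_force: [-0.5, 1.0, 1.7]
finger_gap: -0.003
grasp_force: 0.7
```

Call:
{"name": "move_arm", "arguments": {
  "steps": [
    [0,0,0.003,0,0,0,0],
    [0,0,0.003,0,0,0,0],
    [0,0,0.002,0,0,0,0],
    [0,0,0,0,0,0,0],
    [0,0,0,0,0,0,0]
  ]
}}

```text
clock: 4.58
eef_pos: [0.6358, -0.0194, 0.0806]
tool_rot: [0.989, 0.15, 0.0, 0.0]
wrist_force: [-0.6, -0.4, 3.8]
finger_gap: 0.004
grasp_force: 2.2
```

Call:
{"name": "move_arm", "arguments": {
  "steps": [
    [0,0,0.002,0,0,0,0],
    [0,0,0.001,0,0,0,0],
    [0,0,0,0,0,0,0],
    [0,0,0,0,0,0,0]
  ]
}}

```text
clock: 5.08
eef_pos: [0.636, -0.0194, 0.0798]
tool_rot: [0.989, 0.15, 0.001, 0.0]
wrist_force: [-4.2, 0.6, 17.1]
finger_gap: -0.002
grasp_force: 8.2
```

Call:
{"name": "move_arm", "arguments": {
  "steps": [
    [0,0,-0.001,0,0,0,0],
    [0,-0.003,0,0,0,0,0],
    [0,-0.004,0,0,0,0,0],
    [0,-0.005,0,0,0,0,0],
    [0,-0.005,0,0,0,0,0],
    [0,-0.005,0,0,0,0,0],
    [0,0,0,0,0,0,0]
  ]
}}

```text
clock: 5.95
eef_pos: [0.6295, 0.0013, 0.0799]
tool_rot: [0.989, 0.15, 0.001, 0.001]
wrist_force: [-1.3, -1.8, 12.4]
finger_gap: -0.001
grasp_force: 5.9
```

```bash
python3 - <<'E'
from bench import read_camera
import cv2,numpy as np
a=read_camera("side")["pixels"][160:300,240:400,::-1];b=read_camera("wrist")["pixels"][:,:,::-1]
A=cv2.resize(a,(400,350),interpolation=cv2.INTER_CUBIC);B=cv2.resize(b,(400,350),interpolation=cv2.INTER_AREA)
cv2.imwrite("pics/n2.png",np.hstack([A,B]))
E
```

```text
(no output)
```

View pics/n2.png

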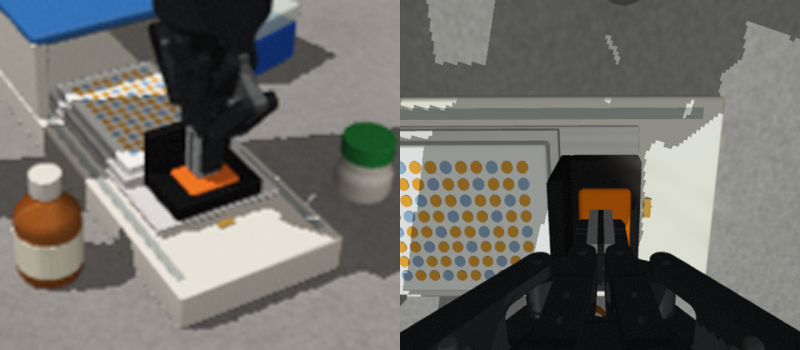

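The button (605,205 right half) is down flush, the fingers are on it, and the carriage has moved about 20 mm. I'll carry on.

Call:
{"name": "move_arm", "arguments": {
  "steps": [
    [0,-0.004,0,0,0,0,0],
    [0,-0.006,0,0,0,0,0],
    [0,-0.006,0,0,0,0,0],
    [0,-0.006,0,0,0,0,0],
    [0,-0.006,0,0,0,0,0],
    [0,-0.006,0,0,0,0,0],
    [0,-0.006,0,0,0,0,0],
    [0,-0.006,0,0,0,0,0],
    [0,-0.004,0,0,0,0,0],
    [0,0,0,0,0,0,0]
  ]
}}

```text
clock: 7.3
eef_pos: [0.6146, 0.049, 0.0799]
tool_rot: [0.989, 0.15, 0.001, 0.001]
wrist_force: [-2.4, -1.3, 12.1]
finger_gap: 0.003
grasp_force: 6.1
```

Call:
{"name": "move_arm", "arguments": {
  "steps": [
    [0,-0.004,0,0,0,0,0],
    [0,-0.006,0,0,0,0,0],
    [0,-0.006,0,0,0,0,0],
    [0,-0.006,0,0,0,0,0],
    [0,-0.006,0,0,0,0,0],
    [0,-0.006,0,0,0,0,0],
    [0,-0.006,0,0,0,0,0],
    [0,-0.006,0,0,0,0,0],
    [0,-0.004,0,0,0,0,0],
    [0,0,0,0,0,0,0]
  ]
}}

```text
clock: 8.55
eef_pos: [0.5996, 0.0969, 0.0799]
tool_rot: [0.989, 0.15, 0.001, 0.001]
wrist_force: [-2.3, -0.8, 12.3]
finger_gap: -0.001
grasp_force: 6.4
```

Call:
{"name": "move_arm", "arguments": {
  "steps": [
    [0,-0.003,0,0,0,0,0],
    [0,-0.003,0,0,0,0,0],
    [0,-0.002,0,0,0,0,0],
    [0,0,0,0,0,0,0]
  ]
}}

```text
clock: 9.05
eef_pos: [0.5973, 0.1042, 0.0799]
tool_rot: [0.989, 0.15, 0.001, 0.001]
wrist_force: [-3.3, -2.2, 12.3]
finger_gap: 0.0
grasp_force: 6.4
```

Call:
{"name": "move_arm", "arguments": {
  "steps": [
    [0,-0.002,0,0,0,0,0],
    [0,-0.002,0,0,0,0,0],
    [0,0,0,0,0,0,0]
  ]
}}

```text
clock: 9.43
eef_pos: [0.5969, 0.1058, 0.0799]
tool_rot: [0.989, 0.149, 0.001, 0.003]
wrist_force: [-0.5, -8.1, 11.1]
finger_gap: 0.003
grasp_force: 5.9
```

Call:
{"name": "move_arm", "arguments": {
  "steps": [
    [0,-0.002,0,0,0,0,0],
    [0,-0.001,0,0,0,0,0],
    [0,0,0,0,0,0,0]
  ]
}}

```text
clock: 9.8
eef_pos: [0.5967, 0.1085, 0.0799]
tool_rot: [0.989, 0.149, 0.002, 0.003]
wrist_force: [0.4, -8.1, 10.3]
finger_gap: -0.005
grasp_force: 5.7
```

Call:
{"name": "move_arm", "arguments": {
  "steps": [
    [0,-0.002,0,0,0,0,0],
    [0,-0.002,0,0,0,0,0],
    [0,-0.002,0,0,0,0,0],
    [0,0,0,0,0,0,0],
    [0,0,0,0,0,0,0]
  ]
}}

```text
clock: 10.42
eef_pos: [0.5965, 0.1089, 0.08]
tool_rot: [0.989, 0.147, 0.002, 0.009]
wrist_force: [4.5, -23.1, 10.3]
finger_gap: -0.006
grasp_force: 12.3
```

```bash
python3 - <<'E'
from bench import read_camera
import cv2,numpy as np
a=read_camera("side")["pixels"][140:280,210:370,::-1];b=read_camera("wrist")["pixels"][:,:,::-1]
A=cv2.resize(a,(400,350),interpolation=cv2.INTER_CUBIC);B=cv2.resize(b,(400,350),interpolation=cv2.INTER_AREA)
cv2.imwrite("pics/n3.png",np.hstack([A,B]))
E
```

```text
(no output)
```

View pics/n3.png

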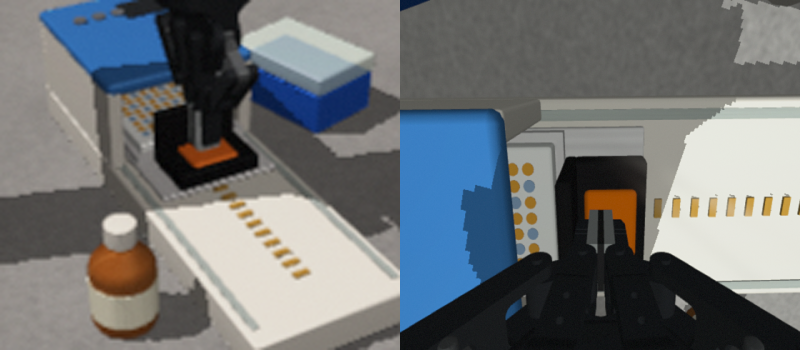

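The arm is pressing the wall with 23 N and going no further, the button is down, and the carriage is at its stop. I'll lift straight up, keeping a little push so it doesn't drag back.

Call:
{"name": "move_arm", "arguments": {
  "steps": [
    [0,0.002,0,0,0,0,0],
    [0,0,-0.003,0,0,0,0],
    [0,0,-0.004,0,0,0,0],
    [0,0,-0.004,0,0,0,0],
    [0,0,-0.004,0,0,0,0],
    [0,0.003,-0.004,0,0,0,0],
    [0,0.005,-0.01,0,0,0,0],
    [0,0,-0.03,0,0,0,0],
    [0,0,-0.04,0,0,0,0],
    [0,0,-0.04,0,0,0,0],
    [0,0.04,-0.04,0,0,0,0],
    [0,0.05,0,0,0,0,0],
    [0,0.05,0,0,0,0,0],
    [0,0.05,0,0,0,0,0],
    [0,0,0,0,0,0,0]
  ]
}}

```text
clock: 12.4
eef_pos: [0.6531, -0.0769, 0.257]
tool_rot: [0.989, 0.148, 0.0, 0.0]
wrist_force: [-0.6, 0.4, -0.4]
finger_gap: 0.001
grasp_force: 0.0
```

```bash
python3 - <<'E'
from bench import read_camera
import cv2,numpy as np
from h import d,ray
c=read_camera("side");t=read_camera("top")
a=c["pixels"][130:270,200:360,::-1];b=t["pixels"][110:250,140:340,::-1]
A=cv2.resize(a,(400,350),interpolation=cv2.INTER_CUBIC);B=cv2.resize(b,(400,280),interpolation=cv2.INTER_CUBIC)
B=np.vstack([B,np.zeros((70,400,3),np.uint8)])
cv2.imwrite("pics/n4.png",np.hstack([A,B]))
def f(im):
    m=cv2.inRange(cv2.cvtColor(im,cv2.COLOR_RGB2HSV),(5,200,170),(15,255,255))
    k,l,s,ce=cv2.connectedComponentsWithStats(m);i=1+np.argmax(s[1:,4]);return s[i],ce[i]
p0=f(d["side"]["pixels"]);p1=f(c["pixels"]);print(p0,p1)
q=[ray("side",*p[1],.064) for p in(p0,p1)];print(q,np.linalg.norm(q[1]-q[0]))
E
```

```text
(array([315, 225,  27,  16, 278], dtype=int32), array([327.51438849, 232.78057554])) (array([282, 191,  23,  11, 167], dtype=int32), array([292.7005988 , 196.30538922]))
[array([ 0.63421289, -0.02559038,  0.064     ]), array([0.59727184, 0.09930503, 0.064     ])] 0.13024402508700897
```

View pics/n4.png

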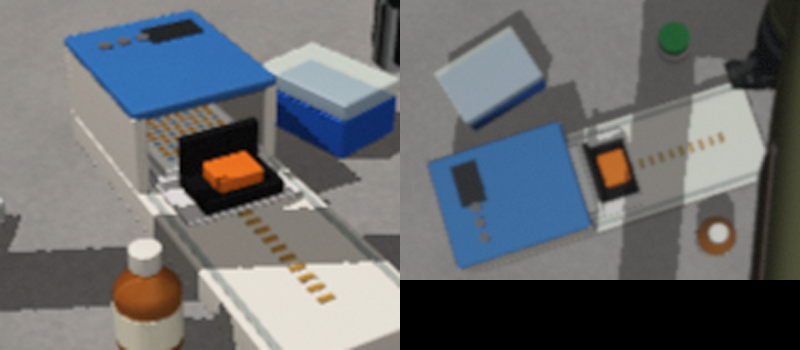

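The button stands up at (233,170), it has travelled 130.2 mm, the plate lies flat, the bystanders have not moved, and the arm is clear. Handing in.

```bash
python3 -c "
from bench import r
print(r.finish_job())"
```

```text
the job is handed in; nothing more can be done
None
```

The carriage is home at its end stop (about 130 mm of travel measured in the side camera), the button is back up and the arm is clear; I handed the job in, but no verdict was returned.

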